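# Load a tube chest whose lid stands on a folding stay

### The job

Raise the chest's lid by its yellow grip until its folding stay comes taut and locks past straight, without straining the stay, and let go so that the lid stands by itself. Set the small blue sample rack upright on the chest's floor. Then draw the stay's red knee knob to the front, which lifts the lid slightly off its lock and folds the knee, and let the lid come down fully shut over the rack; never force the lid down on the locked stay, and leave the bin, bottle and kit box alone.

Things in the scene. Friction and masses are not known exactly. Their poses are not given: they have to be found in the camera images.
- chest: fixed teal bench chest for sample tubes, 200 x 200 mm (x, y) and 100 mm high to its rim, walls 10 mm, inner floor (180 x 180 mm) 16 mm above the bench. Origin: centre of its underside; x points from the front (small display panel, lid grip) to the back (lid hinge), z up; it stands turned by up to about 15 degrees. The folding stay is on its -y side.
- lid_hinge (a point): middle of the lid's hinge line, fixed on the chest: 95 mm behind its centre (chest x), y 0, 106 mm above the bench; the hinge line runs along chest y. The white lid is 195 mm deep, 200 mm wide, 12 mm thick, about 0.6 kg (varies), on a soft-close (damped) hinge: left alone and unlocked it sinks shut in 3 to 5 s.
- lid_grip (a point): centre of the lid's yellow grip: a bar 18 mm thick and 34 mm long (along chest y) on a narrow neck, 228 mm from the hinge line, 33 mm in front of the lid's edge. Lid shut: 106 mm above the bench, free all round. A gripper pointing down can pinch its flat ends (34 mm apart along chest y) and follow the arc about the hinge, still pointing down, the bar turning between the pads.
- lid (a joint): lid angle, rad: 0 shut, grows as it opens. The stay comes taut, lid at its highest, somewhere between 1.22 and 1.40 (the stay's anchor is clamped differently each time); locked, the lid rests about 0.07 lower. Short of taut it does not lock and sinks shut when released. From taut on, the pull at the grip rises by about 1.5 N per mm; 10 N too much damages the stay.
- knee (a joint): bend of the stay's knee, rad: about 0 with the lid shut (folded), 2.60 when the stay is straight, 3.05 when locked past straight against its stop. A weak spring carries the knee on past straight once the lid is at its highest.
- stay_strain (a joint): stretch of the stay, m, along its length: above 0 when the lid is hauled up against the straight stay, below 0 when it is pressed down on the locked stay; 16 N per mm along the stay. Keep it within 2 mm either way.
- knee_knob (a point): centre of the round red knob on the stay's knee, 16 mm thick, 44 mm long along chest y (chest y -152 to -196 mm), on a thin pin. The steel links lie nearer the chest, chest y -107 to -116 mm. Lid shut: chest x about -53 mm, 29 mm up; locked: x about 46 mm, 139 mm up. To unlock, draw it slowly and level to the front (chest -x) by about 40 mm.
- stay_anchor (a point): pivot of the stay's lower link on the chest's -y side: chest x 5 mm, 70 to 81 mm above the bench. The knee knob moves round it at 75 mm. Drawn slowly (some 35 mm/s), unlocking takes 4 to 15 N at the knob (the hinge damper resists a quick tug) until the stay is straight (some 10 to 15 mm on); after that the lid's weight folds the knee by itself and the knob moves away to the front and down.
- sample_rack: small blue rack with six fixed purple-capped tubes, one rigid piece, 0.2 kg (varies): 60 mm (its x) by 40 mm (its y), block 38 mm high, 60 mm high over the caps. Origin: centre of its underside, z up. It starts on the bench to the left of the chest. With the lid up, the front half of the chest is free from above; chest x about -48 mm, y 0 leaves room for the gripper.
- sharps_bin: yellow round bin with red lid, 92 mm wide, 112 mm high, loose, to be left alone. Origin: centre of its underside.
- wash_bottle: white bottle with red cap, 60 mm wide, 150 mm high, loose, to be left alone. Origin: centre of its underside.
- kit_box: white box with an orange band, 90 x 130 x 60 mm, loose, to be left alone. Origin: centre of its underside.
Things that resemble listed ones, but are neither listed nor needed, are in the scene too. There is more than one size of the sample_rack; the one meant has the size given above.

How it is judged:
By the outcome, as a careful person would: the job done as asked, in the order asked, and still so for the second after the job is handed in, with the robot touching nothing.
It also fails if it takes over 72 s, if anything falls off the work surface, if the arm or the gripper's body presses on something with over 40 N, if the wrist force passes 120 N, or if a joint passes its speed limit or range.

### The arm

A 7-joint arm with a two-finger parallel gripper is mounted at the origin on the work surface. World frame = base frame: x ahead of the robot, y to its left, z up, the work surface at z = 0. Lengths are in mm, angles in rad, forces in N, time in s.
With the tool pointing down it reaches from about 400 to 850 mm from the base axis. Payload 10.4 kg.
Tool frame: the origin (TCP) lies on the mounting face of the last link; the fingertips stand 182 mm ahead of it and the grasp point (between the pads) lies 164 mm ahead of it; z points along the fingers, y is the direction in which the jaws open and shut (so a half turn about z gives the same grasp; the last joint's range is limited). The gripper opens to 87 mm and grips with 3 to 60 N. Pads are 19 mm wide; open, the fingers measure 117 mm over their backs; the gripper's body (75 mm by 190 mm) begins 51 mm behind the grasp point.
Start: joints at [1.237, 0.332, -0.065, 1.46, 0.022, 1.35, -0.088], TCP at [191.152, -595.058, 404.776] pointing down, gripper open.
Joint ranges: [-2.6, 2.6], [-0.5, 2.12], [-1.47, 1.34], [0.16, 2.42], [-1.27, 4.41], [0.06, 2.06], [-2.6, 2.6]. Speed limits (rad/s): [2.22, 2.22, 2.79, 2.79, 3.14, 3.14, 3.14].

### API

Orientations are given as a unit quaternion [x, y, z, w].
In Python, from cell import * gives the robot as it stands.
- The arm moves only by the tool send_rows, never from a script. Its argument "steps" is one flat list of numbers, 7 for each row, row after row: the shift along the world's x, y, z each as a share of 40 mm, from -1 to 1, then the turn, a rotation vector about the world's x, y, z each as a share of 0.12 rad, from -1 to 1, then the opening in per cent of the stroke, from 0 (shut) to 100 (fully open). A call has 1 to 20 rows; each row shifts and turns the commanded pose from where the row before left it; what a row does not reach is not made up. A row lasts 1/12 s, in which the tool goes at most 41.7 mm and 7.16 degrees, less where a joint would pass 70% of its speed; a pose out of reach is approached as far as the arm can. A call with a number of a shift or a turn outside -1 to 1 is refused whole. A call with a gripper value outside its range is refused whole. The fingers move at their own pace and stop on an object; "force" is the grip in N (left out, the last holds). Time passes only in rows, so rows that do not move let the fingers close. It gives the time, the measured TCP pose, the force and the opening at its end, in the units of the state.
- get_obs(): the state, without advancing time (a new reading comes with each control period).
- read_camera(name): name is "scene" or "top" or "wrist"; returns (picture, depth): 384x512x3 uint8, red, green, blue; 384x512 float32, mm along the optical axis (not along the pixel's ray), 0 where there is no reading.
- camera_model(name): a dict with "fx", "fy", "cx", "cy" (pixels), "cam_to_world" (4x4, takes a point from camera to world coordinates). Camera axes: x right, y up, looking along -z (the intrinsics and any distortion apply to the point x, -y, -z); pixel columns grow to the right and rows downward; lengths in mm; the calibration is good to about 2 mm. The wrist camera is an equidistant fisheye: a pixel r from the principal point sees the ray r / f radians off the axis. A picture is of the moment at which its call begins: read the wrist's pose just before it. camera_model takes no time and is no camera call; for the wrist camera it gives the pose at the moment of the call.
- job_done(): hands the job in, once; it reports no verdict.
The state is a dict: "t": time; "qpos": joint angles; "qd": joint speeds; "joint_efforts": joint torques, N m; "tool_pos": TCP position; "tool_rot": TCP orientation; "wrist_force": force on the tool from outside, world axes, zero at the start; "wrist_torque": the same for the moment, N m; "gripper_width": finger opening in mm.
Only numpy, scipy, OpenCV 4.12 (cv2) and the standard library are available. Lean on these libraries where they do the work, as an engineer would, in place of code of your own. Each camera call takes 0.05 s, during which the arm holds its last target. There are 200 camera calls.

## Working session

There is one attempt and no reset: what is moved stays moved. The work goes in short steps, Python scripts to look and compute and a tool call to move; the robot and the scene stay as the last step left them, time stands still between calls to the robot, and variables do not carry over. Pictures are saved under pics/ and viewed, about 8 in all and at most 12, crops included, and the job is handed in when it is done.

Besides the shell and the picture viewer there is one more tool, called after ">>>" by a JSON object that holds its "op" and its "data", one argument or row to a line. send_rows: Moves the arm, as the interface text tells. Its arguments: {"type":"object","properties":{"steps":{"type":"array"},"force":{"type":"number"}},"required":["steps"]}

```bash
ls; mkdir -p pics; cat > h.py <<'E'
from cell import *
import numpy as np, cv2
def save(n,img): cv2.imwrite('pics/'+n+'.png',cv2.cvtColor(img,cv2.COLOR_RGB2BGR))
def cloud(name,d,m):
    v,u=np.mgrid[0:d.shape[0],0:d.shape[1]]
    c=np.stack([(u-m['cx'])/m['fx']*d,-(v-m['cy'])/m['fy']*d,-d],-1)
    T=np.array(m['cam_to_world']); return c@T[:3,:3].T+T[:3,3]
E
python3 - <<'E'
from h import *
print(get_obs())
for n in('scene','top'):
    m=camera_model(n);i,d=read_camera(n);save(n+'0',i);np.savez(n+'0.npz',i=i,d=d,p=cloud(n,d,m));print(n,m)
E
```

```text
pics
{'t': 0.0, 'qpos': array([ 1.23742898,  0.33289428, -0.0647111 ,  1.46092947,  0.02161985,
        1.34992543, -0.08844961]), 'qd': array([-0.00093857, -0.00121973,  0.00084706,  0.00230812,  0.00026914,
        0.00048897, -0.00086913]), 'joint_efforts': array([-3.14872148e-05, -6.23257756e+01,  2.46537843e-02, -3.89906895e+01,
       -6.13566348e-02,  3.94873763e-02,  8.36079153e-05]), 'tool_pos': array([ 191.0877508 , -594.93867508,  403.94545594]), 'tool_rot': array([ 9.87945309e-01,  1.54801593e-01, -1.54143805e-04, -7.13636811e-04]), 'wrist_force': array([ 0.56858633,  0.64870326, -0.29491102]), 'wrist_torque': array([-0.04121979, -0.05310446,  0.04534724]), 'gripper_width': 87.21117424351631}
scene {'fx': 443.5617895269573, 'fy': 443.5617895269573, 'cx': 264.1659895225127, 'cy': 196.5678423641963, 'cam_to_world': array([[-8.89168169e-01, -2.54154717e-01,  3.80506699e-01,
         9.67468143e+02],
       [ 4.57214171e-01, -5.26747215e-01,  7.16583961e-01,
         7.88421320e+02],
       [ 1.83076501e-02,  8.11136703e-01,  5.84569995e-01,
         7.61903065e+02],
       [ 0.00000000e+00,  0.00000000e+00,  0.00000000e+00,
         1.00000000e+00]])}
top {'fx': 387.6050864224764, 'fy': 387.6050864224764, 'cx': 254.84270327119182, 'cy': 195.88817647724474, 'cam_to_world': array([[ 2.01915873e-02,  9.93909726e-01, -1.08331700e-01,
         3.73909703e+02],
       [-9.99779996e-01,  2.06879309e-02,  3.45965793e-03,
        -4.90235539e+01],
       [ 5.67974639e-03,  1.08238011e-01,  9.94108784e-01,
         1.29283514e+03],
       [ 0.00000000e+00,  0.00000000e+00,  0.00000000e+00,
         1.00000000e+00]])}
```

View pics/top0.png

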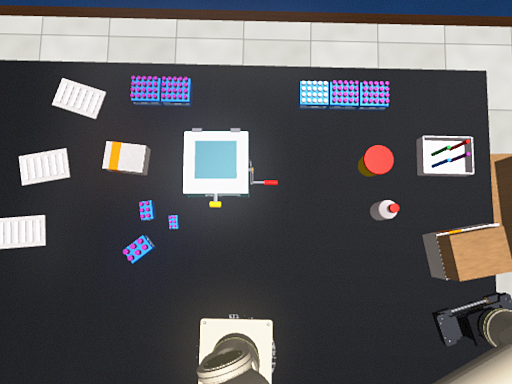

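View pics/scene0.png

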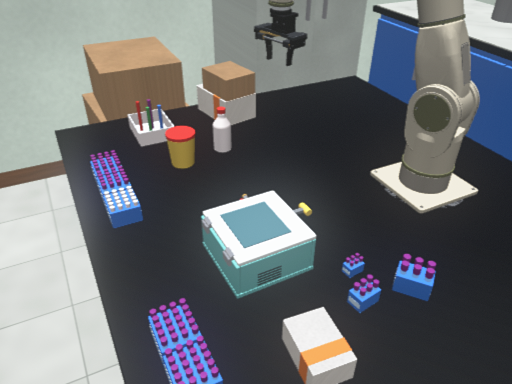

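The top view shows the chest at (216,160) with its grip at (215,204) and the red knob at (265,183). The rack candidates are (147,210), (138,249) and (173,222), plus the large racks at the back edge. I'll measure them all.

```bash
python3 - <<'E'
from h import *
z=np.load('top0.npz');i,p=z['i'],z['p'];z2=np.load('scene0.npz')
hsv=cv2.cvtColor(i,cv2.COLOR_RGB2HSV)
def rep(name,mask,box,zmin=None):
    m=np.zeros(mask.shape,bool);a,b,c,d=box;m[b:d,a:c]=mask[b:d,a:c]
    q=p[m]
    if zmin: q=q[q[:,2]>zmin]
    r=cv2.minAreaRect(q[:,:2].astype(np.float32))
    print(name,len(q),'med',np.median(q,0).round(1),'zmax',q[:,2].max().round(1),'rect',np.round(r[0],1),np.round(r[1],1),round(r[2],1))
obj=(p[...,2]>12)
for n,b in dict(r1=(135,196,160,225),r2=(118,230,160,268),r3=(164,212,182,233)).items(): rep(n,obj,b)
for n,b in dict(r1=(135,196,160,225),r2=(118,230,160,268),r3=(164,212,182,233)).items(): rep(n+' block',obj&(hsv[...,0]<118)&(hsv[...,0]>95)&(hsv[...,1]>100),b)
red=((hsv[...,0]<8)|(hsv[...,0]>172))&(hsv[...,1]>150)&(hsv[...,2]>80)
yel=(hsv[...,0]>20)&(hsv[...,0]<35)&(hsv[...,1]>150)&(hsv[...,2]>80)
rep('grip',yel,(200,195,230,212)); rep('knob',red,(250,175,285,192))
rep('lid',(p[...,2]>95),(175,128,255,198))
rep('kit',obj,(95,135,157,180))
E
```

```text
r1 275 med [457.6 293.1  39.7] zmax 1292.8 rect [434.9 134.4] [380.9  66.4] 81.5
r2 510 med [334.8 309.1  52.8] zmax 1292.8 rect [368.9 157.8] [ 79.6 406. ] 12.5
r3 132 med [423.3 210.6  29.8] zmax 1292.8 rect [410.5  89.8] [283.5  45.3] 84.3
r1 block 172 med [456.1 289.2  37.8] zmax 61.0 rect [459.  299.4] [60.1 41.5] 8.7
r2 block 304 med [332.9 308.6  50.4] zmax 1292.8 rect [368.9 157.8] [ 79.6 406. ] 12.5
r3 block 73 med [421.1 210.3  26.8] zmax 46.4 rect [423.4 212.6] [43.3 29.4] 6.7
grip 62 med [475.1  68.3 113.7] zmax 118.1 rect [476.7  69.6] [15.6 34. ] 1.9
knob 68 med [ 557.3 -105.3   36.1] zmax 43.4 rect [ 558.2 -105.4] [18.  46.4] 7.9
lid 4180 med [604.9  70.4 113.4] zmax 1292.8 rect [543.5  63.3] [345.7 214.4] 1.7
kit 1292 med [625.2 367.   60. ] zmax 1292.8 rect [544.8 183.4] [563.5 124. ] 66.1
```

```bash
python3 - <<'E'
from h import *
z=np.load('top0.npz');i,p=z['i'],z['p']
hsv=cv2.cvtColor(i,cv2.COLOR_RGB2HSV)
m=(p[...,2]>103)&(p[...,2]<125)&(hsv[...,1]<60)&(hsv[...,2]>120);m[:132]=0;m[198:]=0;m[:,:175]=0;m[:,255:]=0
q=p[m];print(cv2.minAreaRect(q[:,:2].astype(np.float32)),np.median(q[:,2]))
# side fits
for s,(ax,sg) in dict(front=(0,-1),right=(1,-1),left=(1,1)).items():
    o=q[:,1-ax];v=q[:,ax]*sg;lo,hi=np.percentile(o,[8,92]);b=np.linspace(lo,hi,20);E=[]
    for a,c in zip(b[:-1],b[1:]):
        k=(o>=a)&(o<c);E.append(((a+c)/2,sg*np.percentile(v[k],99)))
    E=np.array(E);f=np.polyfit(*E.T,1);print(s,f[0]*57.3,np.median(E[:,1]))
z=np.load('scene0.npz');i,p=z['i'],z['p'];hsv=cv2.cvtColor(i,cv2.COLOR_RGB2HSV)
m=(p[...,2]>103)&(p[...,2]<125)&(hsv[...,1]<60)&(hsv[...,2]>120);m[:190]=0;m[290:]=0;m[:,:195]=0;m[:,320:]=0
q=p[m];print('scene lid',cv2.minAreaRect(q[:,:2].astype(np.float32)),np.median(q[:,2]))
y=(hsv[...,0]>20)&(hsv[...,0]<35)&(hsv[...,1]>150)&(hsv[...,2]>80);y[:200]=0;y[220:]=0;y[:,:290]=0;y[:,320:]=0
print('grip scene',np.median(p[y],0),cv2.minAreaRect(p[y][:,:2].astype(np.float32)))
b=(hsv[...,0]<125)&(hsv[...,0]>95)&(hsv[...,1]>100);b[:280]=0;b[312:]=0;b[:,:345]=0;b[:,383:]=0;b&=(p[...,2]>10)
print('rack scene',np.median(p[b],0),cv2.minAreaRect(p[b][:,:2].astype(np.float32)))
i2=cv2.resize(i[240:320,330:450],None,fx=5,fy=5);save('crop',i2)
E
```

```text
((598.7689208984375, 66.43902587890625), (205.1701202392578, 211.5135955810547), 1.1075960397720337) 112.75317713501613
front -1.0495735640219297 511.5988010504408
right 1.4989049188860508 -27.32044727709312
left 1.2392686530020338 170.4967284372253
scene lid ((599.3975830078125, 70.8239974975586), (231.8964080810547, 216.01303100585938), 1.4189239740371704) 112.315897646395
grip scene [nan nan nan] ((0.0, 0.0), (0.0, 0.0), 0.0)
rack scene [468.81148893 319.7048768   36.57846047] ((712.0489501953125, 525.2084350585938), (730.7774658203125, 63.59465408325195), 40.88740539550781)
  return _methods._mean(a, axis=axis, dtype=dtype,
  ret = um.true_divide(
```

View pics/crop.png

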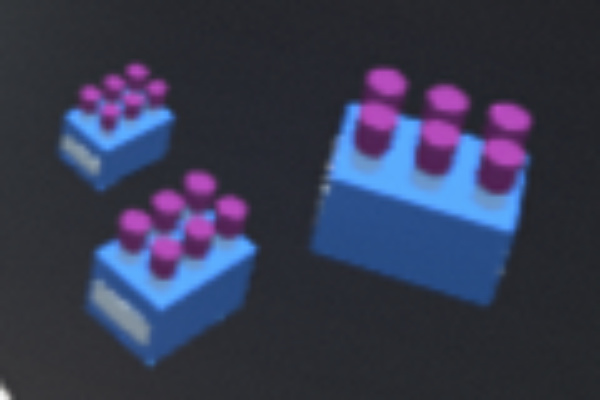

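Only the middle rack (top view 147,210; measured 60 x 41.5 x 60 mm) matches. The one at (173,222) is too small and the one at (138,249) too large. The chest yaw is about 0.02 rad, and the grip is at (477, 70, 106). Moving over the grip.

>>> {"op": "send_rows", "data": {
  "steps": [0.5,0.83,0,0,0,-0.12,100,0.5,0.83,0,0,0,-0.12,100,0.5,0.83,0,0,0,-0.12,100,0.5,0.83,0,0,0,-0.12,100,0.5,0.83,0,0,0,-0.12,100,0.5,0.83,0,0,0,-0.12,100,0.5,0.83,0,0,0,-0.12,100,0.5,0.83,0,0,0,-0.12,100,0.5,0.83,0,0,0,-0.12,100,0.5,0.83,0,0,0,-0.12,100,0.22,0.83,0,0,0,-0.12,100,0.22,0.83,0,0,0,-0.12,100,0.22,0.83,0,0,0,-0.12,100,0.22,0.83,0,0,0,-0.12,100,0.22,0.83,0,0,0,-0.12,100,0.22,0.83,0,0,0,-0.12,100,0.22,0.83,0,0,0,-0.12,100,0.22,0.83,0,0,0,-0.12,100,0.22,0.83,0,0,0,-0.12,100,0.22,0.83,0,0,0,-0.12,100],
  "force": 15
}}

```text
t: 1.77
tool_pos: [479.1, 70.6, 404.7]
tool_rot: [1.0, 0.011, 0.0, 0.0]
wrist_force: [0.6, -0.2, -0.2]
gripper_width: 87.4
```

```bash
cat >> h.py <<'E'
def wray(u,v,m):
    x,y=u-m['cx'],v-m['cy'];r=np.hypot(x,y);th=r/m['fx'];s=np.sin(th)/max(r,1e-9)
    T=np.array(m['cam_to_world']);return T[:3,3],T[:3,:3]@np.array([x*s,-y*s,-np.cos(th)])
def onz(u,v,m,z):
    o,d=wray(u,v,m);return o+d*(z-o[2])/d[2]
E
python3 - <<'E'
from h import *
m=camera_model('wrist');i,d=read_camera('wrist');save('w1',i);hsv=cv2.cvtColor(i,cv2.COLOR_RGB2HSV)
y=((hsv[...,0]>20)&(hsv[...,0]<35)&(hsv[...,1]>150)&(hsv[...,2]>80)).astype(np.uint8)
n,l,s,c=cv2.connectedComponentsWithStats(y)
for k in range(1,n):
    if s[k,4]>60: 
        u,v=c[k];vv,uu=np.nonzero(l==k);P=np.array([onz(a,b,m,115) for a,b in zip(uu,vv)])
        print(s[k],c[k],onz(u,v,m,115),P.min(0),P.max(0))
E
```

```text
[244 182  36  11 185] [262.84324324 185.44864865] [483.40458564  68.57568234 115.        ] [477.24951954  53.02133522 115.        ] [487.09091774  86.42189529 115.        ]
[244 190  36  10 163] [259.67484663 197.04907975] [471.7801018   71.33277155 115.        ] [469.47102169  52.89993126 115.        ] [478.5137      86.38434391 115.        ]
```

View pics/w1.png

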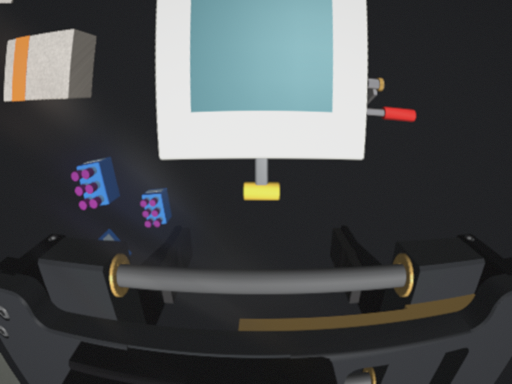

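The wrist view shows the grip at (262,191), which maps to x 478, y 70. That agrees with the top view, so I'll descend and pinch.

>>> {"op": "send_rows", "data": {
  "steps": [-0.03,-0.02,-0.42,0,0,0,100,0,0,-0.42,0,0,0,100,0,0,-0.42,0,0,0,100,0,0,-0.42,0,0,0,100,0,0,-0.42,0,0,0,100,0,0,-0.42,0,0,0,100,0,0,-0.42,0,0,0,100,0,0,-0.42,0,0,0,100,0,0,0,0,0,0,0,0,0,0,0,0,0,0,0,0,0,0,0,0,0,0,0,0,0,0,0,0,0,0,0,0,0,0,0,0,0,0,0,0,0,0,0,0,0,0,0,0,0],
  "force": 15
}}

```text
t: 3.07
tool_pos: [478.1, 68.1, 270.8]
tool_rot: [1.0, 0.011, 0.0, 0.0]
wrist_force: [0.8, 0.4, -0.8]
gripper_width: 48.4
```

```bash
python3 - <<'E'
import numpy as np
# arc increments: cumulative offsets (x,y,z) from shut, in units of 40mm
yaw=.021
for A,N in ((np.linspace(0,.5,21),0),(np.linspace(.5,1.14,21),0),(np.linspace(1.14,1.42,29),0)):
    x=228*(1-np.cos(A));z=228*np.sin(A)
    print([(round(a*np.cos(yaw)/40,3),round(b/40,3)) for a,b in zip(np.diff(x),np.diff(z))])
E
```

```text
[(np.float64(0.002), np.float64(0.142)), (np.float64(0.005), np.float64(0.142)), (np.float64(0.009), np.float64(0.142)), (np.float64(0.012), np.float64(0.142)), (np.float64(0.016), np.float64(0.142)), (np.float64(0.02), np.float64(0.141)), (np.float64(0.023), np.float64(0.141)), (np.float64(0.027), np.float64(0.14)), (np.float64(0.03), np.float64(0.139)), (np.float64(0.034), np.float64(0.138)), (np.float64(0.037), np.float64(0.138)), (np.float64(0.04), np.float64(0.137)), (np.float64(0.044), np.float64(0.136)), (np.float64(0.047), np.float64(0.134)), (np.float64(0.051), np.float64(0.133)), (np.float64(0.054), np.float64(0.132)), (np.float64(0.057), np.float64(0.131)), (np.float64(0.06), np.float64(0.129)), (np.float64(0.064), np.float64(0.128)), (np.float64(0.067), np.float64(0.126))]
[(np.float64(0.09), np.float64(0.159)), (np.float64(0.095), np.float64(0.156)), (np.float64(0.1), np.float64(0.153)), (np.float64(0.105), np.float64(0.149)), (np.float64(0.109), np.float64(0.146)), (np.float64(0.114), np.float64(0.142)), (np.float64(0.119), np.float64(0.139)), (np.float64(0.123), np.flo
[... 910 characters left out ...]
, np.float64(0.018)), (np.float64(0.054), np.float64(0.018)), (np.float64(0.054), np.float64(0.017)), (np.float64(0.055), np.float64(0.017)), (np.float64(0.055), np.float64(0.016)), (np.float64(0.055), np.float64(0.016)), (np.float64(0.055), np.float64(0.015)), (np.float64(0.055), np.float64(0.014)), (np.float64(0.055), np.float64(0.014)), (np.float64(0.055), np.float64(0.013)), (np.float64(0.056), np.float64(0.013)), (np.float64(0.056), np.float64(0.012)), (np.float64(0.056), np.float64(0.012)), (np.float64(0.056), np.float64(0.011)), (np.float64(0.056), np.float64(0.011)), (np.float64(0.056), np.float64(0.01)), (np.float64(0.056), np.float64(0.009)), (np.float64(0.056), np.float64(0.009))]
```

>>> {"op": "send_rows", "data": {
  "steps": [0,0.03,0,0,0,0,0,0,0,0,0,0,0,0,0,0,0,0,0,0,0,0,0,0,0,0,0,0,0,0,0,0,0,0,0,0,0,0,0,0,0,0,0,0,0,0,0,0,0]
}}

```text
t: 3.65
tool_pos: [478.0, 70.1, 270.5]
tool_rot: [1.0, 0.012, 0.0, -0.0]
wrist_force: [-1.4, 5.4, 1.4]
gripper_width: 33.4
```

Gripped at 33.4 mm. Raising along the arc to 0.5 rad.

>>> {"op": "send_rows", "data": {
  "steps": [0.002,0,0.142,0,0,0,0,0.005,0,0.142,0,0,0,0,0.009,0,0.142,0,0,0,0,0.012,0,0.142,0,0,0,0,0.016,0,0.142,0,0,0,0,0.02,0,0.141,0,0,0,0,0.023,0,0.141,0,0,0,0,0.027,0,0.14,0,0,0,0,0.03,0,0.139,0,0,0,0,0.034,0,0.138,0,0,0,0,0.037,0,0.138,0,0,0,0,0.04,0.003,0.137,0,0,0,0,0.044,0.003,0.136,0,0,0,0,0.047,0.003,0.134,0,0,0,0,0.051,0.003,0.133,0,0,0,0,0.054,0.003,0.132,0,0,0,0,0.057,0.003,0.131,0,0,0,0,0.06,0.003,0.129,0,0,0,0,0.064,0.003,0.128,0,0,0,0,0.067,0.003,0.126,0,0,0,0]
}}

```text
t: 5.32
tool_pos: [505.4, 70.8, 379.3]
tool_rot: [1.0, 0.012, -0.001, -0.0]
wrist_force: [-3.5, 3.6, -2.6]
gripper_width: 33.7
```

>>> {"op": "send_rows", "data": {
  "steps": [0.09,0.002,0.159,0,0,0,0,0.095,0.002,0.156,0,0,0,0,0.1,0.002,0.153,0,0,0,0,0.105,0.002,0.149,0,0,0,0,0.109,0.002,0.146,0,0,0,0,0.114,0.002,0.142,0,0,0,0,0.119,0.002,0.139,0,0,0,0,0.123,0.002,0.135,0,0,0,0,0.127,0.003,0.131,0,0,0,0,0.131,0.003,0.127,0,0,0,0,0.135,0.003,0.122,0,0,0,0,0.139,0.003,0.118,0,0,0,0,0.143,0.003,0.113,0,0,0,0,0.146,0.003,0.109,0,0,0,0,0.15,0.003,0.104,0,0,0,0,0.153,0.003,0.099,0,0,0,0,0.156,0.003,0.094,0,0,0,0,0.159,0.003,0.089,0,0,0,0,0.162,0.003,0.084,0,0,0,0,0.164,0.003,0.079,0,0,0,0]
}}

```text
t: 6.98
tool_pos: [610.6, 73.0, 477.7]
tool_rot: [1.0, 0.012, -0.001, -0.0]
wrist_force: [-2.8, 4.0, 0.8]
gripper_width: 33.6
```

>>> {"op": "send_rows", "data": {
  "steps": [0.052,0.001,0.024,0,0,0,0,0.052,0.001,0.023,0,0,0,0,0.052,0.001,0.023,0,0,0,0,0.053,0.001,0.022,0,0,0,0,0.053,0.001,0.021,0,0,0,0,0.053,0.001,0.021,0,0,0,0,0.053,0.001,0.02,0,0,0,0,0,0,0,0,0,0,0]
}}

```text
t: 7.65
tool_pos: [625.4, 73.3, 484.0]
tool_rot: [1.0, 0.012, 0.0, -0.0]
wrist_force: [-2.0, 4.0, 1.6]
gripper_width: 33.4
```

```bash
python3 - <<'E'
from h import *
print(get_obs()['wrist_force'])
for n in('top','scene'):
    m=camera_model(n);i,d=read_camera(n);p=cloud(n,d,m);hsv=cv2.cvtColor(i,cv2.COLOR_RGB2HSV)
    red=((hsv[...,0]<8)|(hsv[...,0]>172))&(hsv[...,1]>150)&(hsv[...,2]>80)
    k=red&(abs(p[...,0]-620)<120)&(p[...,1]>-150)&(p[...,1]<-60)&(p[...,2]>15)&(p[...,2]<250)
    print(n,k.sum(),np.median(p[k],0), p[k].min(0) if k.any() else 0,p[k].max(0) if k.any() else 0)
    save(n+'1',i)
E
```

```text
[-2.04480969  3.95908926  1.59277788]
top 73 [ 617.93581475 -101.83560503  158.03954275] [ 612.05109858 -122.59342059  151.09527373] [625.65336751 -80.69438239 165.66694347]
scene 0 [nan nan nan] 0 0
  return _methods._mean(a, axis=axis, dtype=dtype,
  ret = um.true_divide(
```

>>> {"op": "send_rows", "data": {
  "steps": [0.053,0.001,0.02,0,0,0,0,0.054,0.001,0.019,0,0,0,0,0.054,0.001,0.019,0,0,0,0,0,0,0,0,0,0,0]
}}

```text
t: 8.08
tool_pos: [631.9, 73.4, 486.3]
tool_rot: [1.0, 0.012, 0.0, -0.0]
wrist_force: [-0.8, 5.3, 2.6]
gripper_width: 33.7
```

>>> {"op": "send_rows", "data": {
  "steps": [0.054,0.001,0.018,0,0,0,0,0.054,0.001,0.018,0,0,0,0,0,0,0,0,0,0,0]
}}

```text
t: 8.33
tool_pos: [636.2, 73.5, 487.8]
tool_rot: [1.0, 0.012, 0.0, -0.0]
wrist_force: [-1.1, 4.8, 2.8]
gripper_width: 33.7
```

```bash
cat >> h.py <<'E'
def knob():
    n='top';m=camera_model(n);i,d=read_camera(n);p=cloud(n,d,m);hsv=cv2.cvtColor(i,cv2.COLOR_RGB2HSV)
    red=((hsv[...,0]<8)|(hsv[...,0]>172))&(hsv[...,1]>150)&(hsv[...,2]>80)
    k=red&(abs(p[...,0]-620)<140)&(p[...,1]>-160)&(p[...,1]<-60)&(p[...,2]>15)&(p[...,2]<250)
    print('knob',k.sum(),np.median(p[k],0).round(1),p[k].min(0).round(1),p[k].max(0).round(1));return i
E
python3 -c "
from h import *
print(get_obs()['wrist_force']);knob()"
```

```text
[-1.1218253   4.82343901  2.76783209]
knob 73 [ 627.3 -101.7  156.4] [ 621.4 -123.2  146.8] [634.5 -80.5 163.4]
```

>>> {"op": "send_rows", "data": {
  "steps": [0.054,0.001,0.017,0,0,0,0,0.055,0.001,0.017,0,0,0,0,0,0,0,0,0,0,0]
}}

```text
t: 8.63
tool_pos: [640.6, 73.6, 489.2]
tool_rot: [1.0, 0.012, 0.0, -0.0]
wrist_force: [-0.8, 5.2, 2.7]
gripper_width: 33.8
```

```bash
python3 -c "
from h import *
print(get_obs()['wrist_force']);knob()"
```

```text
[-0.76451711  5.24880673  2.71271427]
knob 72 [ 633.7 -101.5  155.1] [ 627.6 -122.7  147.5] [641.4 -80.6 160.2]
```

>>> {"op": "send_rows", "data": {
  "steps": [0.055,0.001,0.016,0,0,0,0,0,0,0,0,0,0,0]
}}

```text
t: 8.85
tool_pos: [642.8, 73.6, 489.9]
tool_rot: [1.0, 0.012, 0.0, -0.0]
wrist_force: [0.5, 6.0, 3.3]
gripper_width: 33.8
```

>>> {"op": "send_rows", "data": {
  "steps": [0.055,0.001,0.016,0,0,0,0,0,0,0,0,0,0,0]
}}

```text
t: 9.02
tool_pos: [644.8, 73.7, 490.4]
tool_rot: [1.0, 0.012, -0.0, -0.0]
wrist_force: [-3.4, 5.2, 2.2]
gripper_width: 34.1
```

```bash
python3 -c "
from h import *
print(get_obs()['wrist_force']);knob()"
```

```text
[-3.44219896  5.1606484   2.20725515]
knob 73 [ 650.2 -101.5  150. ] [ 643.8 -122.8  144. ] [658.  -80.3 155.7]
```

The force jumped and the knob moved on, so the stay is at taut. Now I'll lower slightly along the arc so the knee can run to its stop.

>>> {"op": "send_rows", "data": {
  "steps": [0,0,0,0,0,0,0,0,0,0,0,0,0,0,0,0,0,0,0,0,0]
}}

```text
t: 9.32
tool_pos: [644.6, 73.7, 490.2]
tool_rot: [1.0, 0.012, -0.0, -0.0]
wrist_force: [-3.9, 5.2, 1.8]
gripper_width: 34.1
```

```bash
python3 -c "
from h import *
print(get_obs()['wrist_force'],get_obs()['tool_pos']);knob()"
```

```text
[-3.89442804  5.1910991   1.80906772] [644.64003773  73.69825255 490.24670593]
knob 73 [ 650.2 -101.5  149.5] [ 644.3 -123.1  141.6] [658.2 -80.4 155.6]
```

>>> {"op": "send_rows", "data": {
  "steps": [-0.055,-0.001,-0.016,0,0,0,0,-0.055,-0.001,-0.016,0,0,0,0,-0.055,-0.001,-0.017,0,0,0,0,0,0,0,0,0,0,0]
}}

```text
t: 9.7
tool_pos: [638.0, 73.6, 488.3]
tool_rot: [1.0, 0.012, 0.0, -0.0]
wrist_force: [-0.9, 5.4, 1.4]
gripper_width: 33.7
```

```bash
python3 -c "
from h import *
print(get_obs()['wrist_force'],get_obs()['tool_pos']);knob()"
```

```text
[-0.90044109  5.36351886  1.35608652] [637.98490768  73.55649393 488.34815431]
knob 71 [654.2 -99.  146.6] [ 648.8 -120.3  138. ] [663.9 -80.4 153.2]
```

>>> {"op": "send_rows", "data": {
  "steps": [-0.055,-0.001,-0.017,0,0,0,0,-0.054,-0.001,-0.018,0,0,0,0,0,0,0,0,0,0,0]
}}

```text
t: 10.0
tool_pos: [633.7, 73.5, 486.9]
tool_rot: [1.0, 0.012, 0.0, -0.0]
wrist_force: [-0.5, 5.7, 0.2]
gripper_width: 33.6
```

```bash
python3 -c "
from h import *
print(get_obs()['wrist_force'],get_obs()['tool_pos']);knob()"
```

```text
[-0.49425362  5.69925387  0.17316281] [633.68597955  73.49326705 486.91713382]
knob 69 [ 657.1 -101.4  145.7] [ 651.5 -120.2  137.7] [665.3 -80.3 151.4]
```

>>> {"op": "send_rows", "data": {
  "steps": [0,0,0,0,0,0,80,0,0,0,0,0,0,80,0,0,0,0,0,0,80,0,0,0,0,0,0,80,0,0,0,0,0,0,80,0,0,0.1,0,0,0,80,0,0,0.4,0,0,0,80,0,0,0.6,0,0,0,80,0,0,0.4,0,0,0,80]
}}

```text
t: 10.8
tool_pos: [633.9, 72.8, 548.9]
tool_rot: [1.0, 0.011, 0.001, 0.0]
wrist_force: [0.2, 0.1, 0.7]
gripper_width: 68.8
```

```bash
python3 -c "
from h import *
print(get_obs()['wrist_force'],get_obs()['tool_pos']);i=knob()
n='top';i,d=read_camera(n);p=cloud(n,d,camera_model(n));h=cv2.cvtColor(i,cv2.COLOR_RGB2HSV)
n='scene';i,d=read_camera(n);save('s2',i);p=cloud(n,d,camera_model(n));h=cv2.cvtColor(i,cv2.COLOR_RGB2HSV)
y=(h[...,0]>20)&(h[...,0]<35)&(h[...,1]>150)&(h[...,2]>80)&(p[...,2]>200)&(p[...,0]>550)&(p[...,0]<720)&(p[...,1]>0)&(p[...,1]<150)
print(y.sum(),p[y].min(0),p[y].max(0))
"
```

```text
[0.18401163 0.12128834 0.66682631] [633.86163416  72.79073445 548.85801083]
knob 68 [ 657.2 -100.2  145.7] [ 651.5 -120.   138.8] [664.9 -80.4 151.1]
1 [636.22067931  86.85434316 322.10249969] [636.22067931  86.85434316 322.10249969]
```

View pics/s2.png

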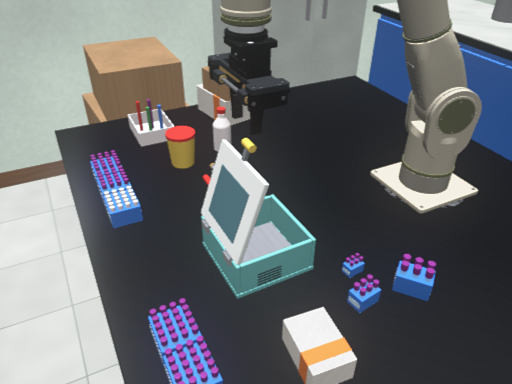

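The lid stands locked: the knob stayed at x 657 after release. Next is the rack. I'll grasp it 40 mm up so the gripper body stays above the chest rim when placing.

>>> {"op": "send_rows", "data": {
  "steps": [-0.5,0.5,0,0,0,0.1,80,-0.6,0.7,0,0,0,0.15,80,-0.6,0.7,-0.5,0,0,0.15,80,-0.6,0.7,-0.8,0,0,0.15,80,-0.6,0.7,-0.8,0,0,0.15,80,-0.6,0.7,-0.8,0,0,0.15,80,-0.5,0.7,-0.7,0,0,0.15,80,-0.4,0.6,-0.6,0,0,0.08,80,0,0.3,0,0,0,0,80,0,0,0,0,0,0,80]
}}

```text
t: 11.78
tool_pos: [467.7, 285.1, 392.9]
tool_rot: [0.997, 0.079, -0.002, 0.0]
wrist_force: [1.1, -0.2, 0.4]
gripper_width: 69.7
```

```bash
python3 - <<'E'
from h import *
print(get_obs()['tool_pos'],get_obs()['wrist_force'])
m=camera_model('wrist');i,d=read_camera('wrist');save('w2',i);hsv=cv2.cvtColor(i,cv2.COLOR_RGB2HSV)
b=((hsv[...,0]>95)&(hsv[...,0]<125)&(hsv[...,1]>100)&(hsv[...,2]>60)).astype(np.uint8)
b=cv2.morphologyEx(b,cv2.MORPH_CLOSE,np.ones((9,9)))
n,l,s,c=cv2.connectedComponentsWithStats(b)
for k in range(1,n):
    if s[k,4]>150:
        vv,uu=np.nonzero(l==k);P=np.array([onz(a,e,m,38) for a,e in zip(uu,vv)])
        r=cv2.minAreaRect(P[:,:2].astype(np.float32));print(s[k],c[k].round(),onz(*c[k],m,38).round(1),np.round(r[0],1),np.round(r[1],1),r[2])
E
```

```text
[467.74245729 285.07904422 392.87487963] [ 1.10376938 -0.17568871  0.35691405]
[ 228  148   37   56 1364] [247. 175.] [461.9 301.   38. ] [460.7 301.5] [66.5 42. ] 9.181005477905273
[296 191  30  40 980] [310. 210.] [430.9 218.7  38. ] [429.4 217.9] [51.5 33.7] 5.806443214416504
[ 201  228   56   42 1516] [230. 251.] [358.7 308.5  38. ] [361.1 312.3] [60.4 74.3] 10.298873901367188
```

View pics/w2.png

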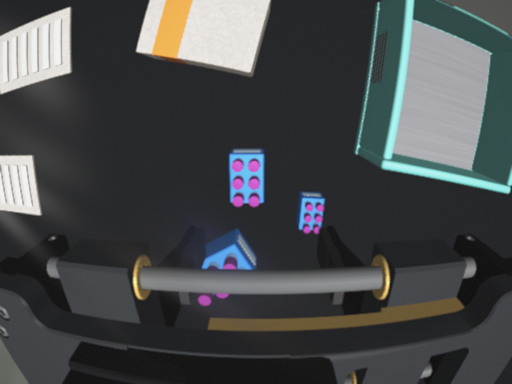

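The target rack is at (247,178) in the wrist view, which maps to (459.5, 301), and the tool yaw already matches. Descending to grasp.

>>> {"op": "send_rows", "data": {
  "steps": [-0.05,0.1,-0.3,0,0,0,80,-0.05,0.1,-0.6,0,0,0,80,-0.05,0.1,-0.6,0,0,0,80,-0.05,0.09,-0.6,0,0,0,80,0,0,-0.6,0,0,0,80,0,0,-0.6,0,0,0,80,0,0,-0.6,0,0,0,80,0,0,-0.5,0,0,0,80,0,0,-0.3,0,0,0,80,0,0,0,0,0,0,0,0,0,0,0,0,0,0,0,0,0,0,0,0,0,0,0,0,0,0,0,0,0,0,0,0,0,0,0,0,0,0,0,0,0,0,0,0,0,0,0,0,0],
  "force": 25
}}

```text
t: 13.17
tool_pos: [462.3, 298.8, 207.8]
tool_rot: [0.997, 0.076, 0.001, -0.0]
wrist_force: [-1.0, -0.0, 6.7]
gripper_width: 39.9
```

>>> {"op": "send_rows", "data": {
  "steps": [0,0,0,0,0,0,0,0,0,0,0,0,0,0]
}}

```text
t: 13.33
tool_pos: [462.3, 298.8, 207.8]
tool_rot: [0.997, 0.076, 0.001, -0.0]
wrist_force: [-1.2, 0.1, 6.5]
gripper_width: 39.8
```

>>> {"op": "send_rows", "data": {
  "steps": [0,0,0.1,0,0,0,0,0,0,0.3,0,0,0,0,0,0,0.5,0,0,0,0,0,0,0.7,0,0,0,0,0,0,0.7,0,0,0,0,0,0,0.7,0,0,0,0,0,0,0.5,0,0,0,0,0,0,0.3,0,0,0,0,0.2,-0.4,0,0,0,-0.1,0,0.25,-0.55,0,0,0,-0.13,0,0.25,-0.55,0,0,0,-0.13,0,0.25,-0.55,0,0,0,-0.13,0,0.25,-0.55,0,0,0,-0.13,0,0.25,-0.55,0,0,0,-0.13,0,0.25,-0.55,0,0,0,-0.13,0,0.25,-0.55,0,0,0,-0.13,0,0.25,-0.55,0,0,0,-0.1,0,0.2,-0.55,0,0,0,-0.08,0,0.1,-0.35,0,0,0,0,0,0,0,0,0,0,0,0]
}}

```text
t: 15.0
tool_pos: [562.7, 66.1, 358.1]
tool_rot: [1.0, 0.002, -0.001, 0.001]
wrist_force: [1.0, -0.2, -2.7]
gripper_width: 40.0
```

```bash
python3 - <<'E'
from h import *
o=get_obs();print(o['tool_pos'],o['tool_rot'],o['wrist_force'],o['gripper_width'])
knob()
i,d=read_camera('scene');save('s3',cv2.resize(i[100:330,170:420],None,fx=2.4,fy=2.4))
E
```

```text
[562.69529787  66.1191422  358.10534295] [ 9.99997113e-01  2.15138619e-03 -6.45573709e-04  8.53468657e-04] [ 0.98090559 -0.21578708 -2.72450651] 40.03321690974175
knob 69 [657.7 -99.1 145.3] [ 651.5 -120.2  136.7] [665.  -80.4 151.1]
```

View pics/s3.png

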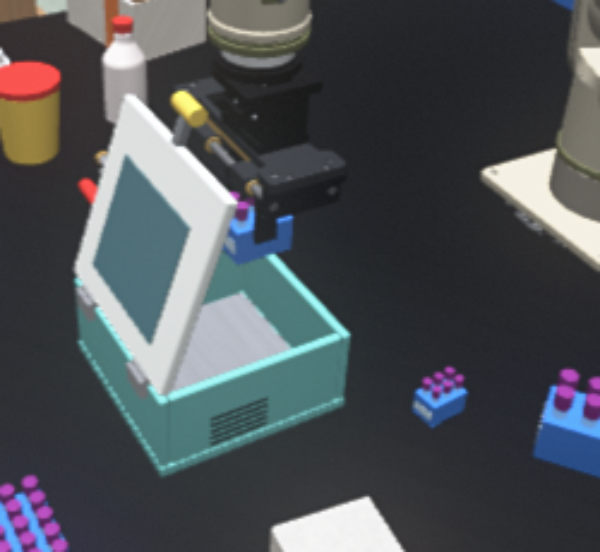

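>>> {"op": "send_rows", "data": {
  "steps": [0,0.07,-0.2,0,0,0.07,0,0,0.06,-0.4,0,0,0.07,0,0,0,-0.5,0,0,0,0,0,0,-0.5,0,0,0,0,0,0,-0.5,0,0,0,0,0,0,-0.5,0,0,0,0,0,0,-0.3,0,0,0,0,0,0,-0.2,0,0,0,0,0,0,-0.1,0,0,0,0,0,0,0,0,0,0,0,0,0,0,0,0,0,0]
}}

```text
t: 16.02
tool_pos: [562.2, 75.9, 231.4]
tool_rot: [1.0, 0.013, 0.0, -0.0]
wrist_force: [0.7, -0.7, -1.6]
gripper_width: 39.7
```

>>> {"op": "send_rows", "data": {
  "steps": [0,-0.08,-0.08,0,0,0,0,0,0,-0.05,0,0,0,0,0,0,-0.03,0,0,0,0,0,0,0,0,0,0,0]
}}

```text
t: 16.35
tool_pos: [561.9, 72.1, 224.3]
tool_rot: [1.0, 0.013, -0.0, 0.0]
wrist_force: [-1.0, -0.5, -0.9]
gripper_width: 39.6
```

>>> {"op": "send_rows", "data": {
  "steps": [0,0,-0.03,0,0,0,0,0,0,0,0,0,0,0]
}}

```text
t: 16.52
tool_pos: [562.0, 72.4, 223.8]
tool_rot: [1.0, 0.013, 0.0, 0.0]
wrist_force: [-2.6, -1.8, 5.8]
gripper_width: 39.8
```

Rack is on the floor (5.8 N contact). Releasing and rising.

>>> {"op": "send_rows", "data": {
  "steps": [0,0,0,0,0,0,75,0,0,0,0,0,0,75,0,0,0,0,0,0,75,0,0,0,0,0,0,75,0,0,0,0,0,0,75,0,0,0.2,0,0,0,75,0,0,0.5,0,0,0,75,0,0,0.7,0,0,0,75,0,0,0.7,0,0,0,75,0,0,0.7,0,0,0,75,0,-0.1,0.4,0,0,0,75,0,-0.5,0.2,0,0,0,0,-0.1,-0.8,0,0,0,0,0,-0.1,-0.8,0,0,0,0,0,0,-0.8,0,0,0,0,0,0,-0.8,0,0,0,0,0,0,-0.8,0,0,0,0,0,0,-0.8,0,0,0,0,0,0,-0.7,0,0,0,0,0,0,-0.4,0,0,0,0,0]
}}

```text
t: 18.18
tool_pos: [553.3, -191.6, 359.6]
tool_rot: [1.0, 0.011, -0.0, 0.001]
wrist_force: [-0.2, -0.8, -0.7]
gripper_width: 13.2
```

```bash
python3 - <<'E'
from h import *
o=get_obs();print(o['tool_pos'],o['wrist_force'],o['qpos'].round(2),o['gripper_width'])
knob()
i,d=read_camera('top');p=cloud('top',d,camera_model('top'));h=cv2.cvtColor(i,cv2.COLOR_RGB2HSV)
k=(h[...,0]>135)&(h[...,0]<165)&(h[...,1]>100)&(abs(p[...,0]-560)<70)&(abs(p[...,1]-70)<80)
print('caps',k.sum(),np.median(p[k],0),p[k].min(0),p[k].max(0))
b=(h[...,0]>95)&(h[...,0]<118)&(h[...,1]>130)&(abs(p[...,0]-560)<80)&(abs(p[...,1]-70)<80)&(p[...,2]>30)
print('blue',b.sum(),p[b].min(0),p[b].max(0))
save('t3',cv2.resize(i[100:260,130:330],None,fx=4,fy=3.6))
E
```

```text
[ 553.27100613 -191.56129797  359.5838922 ] [-0.17959008 -0.81745335 -0.65288613] [ 0.73  0.33 -0.58  1.61  0.19  1.26 -1.43] 13.230924878086027
knob 69 [ 657.4 -101.3  145.4] [ 651.2 -120.2  137.7] [664.7 -80.4 151.1]
caps 68 [556.28327247  69.49231929  76.47839395] [532.33629623  56.21737724  55.69617649] [583.39956827  84.21051421  86.62978607]
blue 117 [520.50264784  46.0661915   33.38712533] [587.50815168  90.0433647   97.50933178]
```

View pics/t3.png

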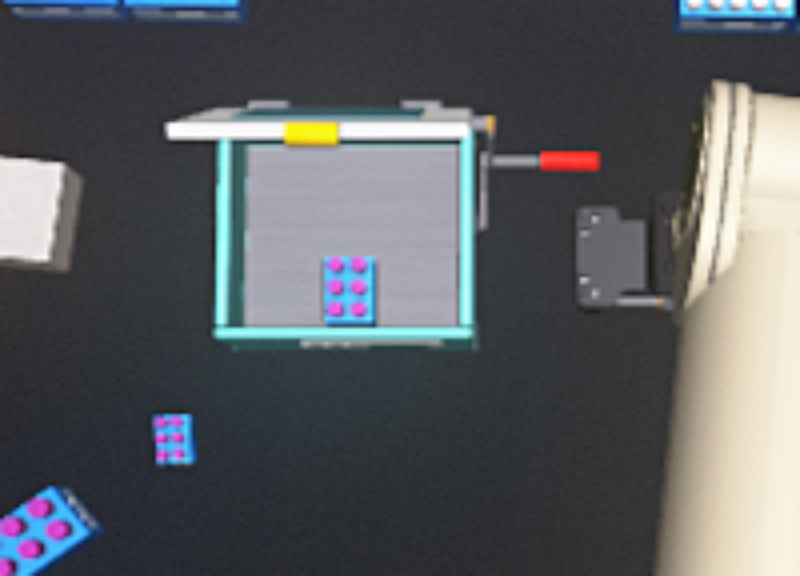

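The rack stands upright inside (caps at z 76, as expected) and the knob is still at the locked spot. Now I'll turn the closed gripper 90° and go behind the knob.

>>> {"op": "send_rows", "data": {
  "steps": [0.27,0,0,0,0,0.95,0,0.27,0,0,0,0,0.95,0,0.27,0,0,0,0,0.95,0,0.27,0,0,0,0,0.95,0,0.27,0,0,0,0,0.95,0,0.27,0,0,0,0,0.95,0,0.27,0,0,0,0,0.95,0,0.27,0,0,0,0,0.95,0,0.27,0,0,0,0,0.95,0,0.27,0,0,0,0,0.95,0,0.27,0.2,0,0,0,0.95,0,0.27,0.4,0,0,0,0.95,0,0.27,0.4,0,0,0,0.95,0,0.27,0.4,0,0,0,0.75,0,0,0.4,0,0,0,0,0,0,0.4,0,0,0,0,0,0,0,0,0,0,0,0,0,0,0,0,0,0,0]
}}

```text
t: 19.78
tool_pos: [704.7, -98.0, 359.7]
tool_rot: [0.697, 0.717, 0.0, 0.0]
wrist_force: [0.7, -1.2, 0.6]
gripper_width: 0.7
```

```bash
python3 - <<'E'
from h import *
o=get_obs();print(o['tool_pos'],o['tool_rot'],o['wrist_force'],o['qpos'].round(2),o['gripper_width'])
i,d=read_camera('wrist');save('w4',i)
E
```

```text
[704.70775199 -97.99702271 359.7067697 ] [6.97266586e-01 7.16811887e-01 5.81387372e-05 1.52826237e-04] [ 0.70531607 -1.24395569  0.62239407] [ 0.57  0.68 -0.81  1.22  0.48  1.43 -0.16] 0.721249289361445
```

View pics/w4.png

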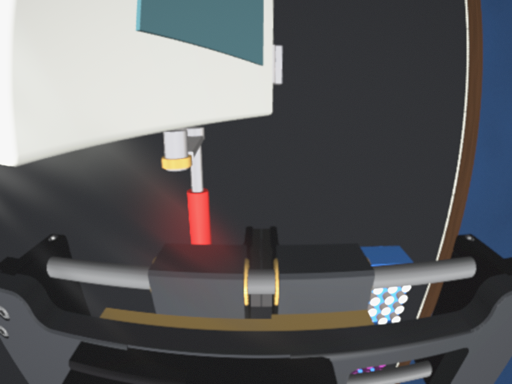

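Wrist view: closed fingers (262,270) lie just behind (+x of) the red knob (200,215). Descending and creeping up to it.

>>> {"op": "send_rows", "data": {
  "steps": [0,0,-0.25,0,0,0,0,0,0,-0.4,0,0,0,0,0,0,-0.4,0,0,0,0,0,0,-0.25,0,0,0,0,-0.1,0,0,0,0,0,0,-0.1,0,0,0,0,0,0,-0.1,0,0,0,0,0,0,-0.07,0,0,0,0,0,0,0,0,0,0,0,0,0]
}}

```text
t: 20.58
tool_pos: [690.0, -99.8, 308.3]
tool_rot: [0.697, 0.717, 0.0, 0.001]
wrist_force: [-0.3, -0.4, 0.9]
gripper_width: 0.6
```

>>> {"op": "send_rows", "data": {
  "steps": [-0.06,0,0,0,0,0,0,-0.07,0,0,0,0,0,0,-0.07,0,0,0,0,0,0,-0.07,0,0,0,0,0,0]
}}

```text
t: 20.92
tool_pos: [679.3, -99.6, 307.2]
tool_rot: [0.697, 0.717, 0.0, 0.0]
wrist_force: [-1.7, 0.1, -0.8]
gripper_width: 0.5
```

>>> {"op": "send_rows", "data": {
  "steps": [-0.07,0,0,0,0,0,0,-0.07,0,0,0,0,0,0,-0.07,0,0,0,0,0,0]
}}

```text
t: 21.17
tool_pos: [672.0, -99.9, 308.6]
tool_rot: [0.697, 0.717, 0.002, 0.002]
wrist_force: [8.4, -0.5, 6.7]
gripper_width: 0.4
```

```bash
python3 -c "
from h import *
print(get_obs()['wrist_force'],get_obs()['tool_pos']);knob()"
```

```text
return _methods._mean(a, axis=axis, dtype=dtype,
  ret = um.true_divide(
Traceback (most recent call last):
  File "h.py", line 17, in knob
    print('knob',k.sum(),np.median(p[k],0).round(1),p[k].min(0).round(1),p[k].max(0).round(1));return i
                                                    ~~~~~~~~^^^
ValueError: zero-size array to reduction operation minimum which has no identity
```

Contact, about 8 N within the expected 4–15 N. Continuing slowly.

>>> {"op": "send_rows", "data": {
  "steps": [-0.07,0,0,0,0,0,0,-0.07,0,0,0,0,0,0,-0.07,0,0,0,0,0,0]
}}

```text
t: 21.47
tool_pos: [663.0, -99.6, 308.1]
tool_rot: [0.697, 0.717, 0.001, 0.001]
wrist_force: [2.7, 0.1, 2.6]
gripper_width: 0.5
```

>>> {"op": "send_rows", "data": {
  "steps": [-0.07,0,0,0,0,0,0,-0.07,0,0,0,0,0,0,-0.07,0,0,0,0,0,0]
}}

```text
t: 21.72
tool_pos: [653.9, -99.7, 307.0]
tool_rot: [0.697, 0.717, -0.0, -0.0]
wrist_force: [2.0, -0.4, 1.1]
gripper_width: 0.2
```

>>> {"op": "send_rows", "data": {
  "steps": [-0.07,0,0,0,0,0,0,-0.07,0,0,0,0,0,0,-0.07,0,0,0,0,0,0,-0.07,0,0,0,0,0,0]
}}

```text
t: 22.05
tool_pos: [642.7, -99.7, 306.9]
tool_rot: [0.697, 0.717, -0.0, -0.0]
wrist_force: [0.4, -0.5, 1.7]
gripper_width: 0.5
```

Force has dropped off, so the knee is folding. A little further, then I'll wait.

>>> {"op": "send_rows", "data": {
  "steps": [-0.07,0,0,0,0,0,0,-0.07,0,0,0,0,0,0,0,0,0,0,0,0,0,0,0,0,0,0,0,0,0,0,0,0,0,0,0,0,0,0,0,0,0,0]
}}

```text
t: 22.55
tool_pos: [637.5, -99.7, 307.0]
tool_rot: [0.697, 0.717, -0.0, -0.0]
wrist_force: [0.3, 0.0, 0.1]
gripper_width: 0.4
```

```bash
python3 - <<'E'
from h import *
print(get_obs()['wrist_force'],get_obs()['tool_pos'])
i,d=read_camera('scene');save('s5',i)
E
```

```text
[0.29875834 0.03865025 0.11374622] [637.53490379 -99.65756038 306.96807753]
```

View pics/s5.png

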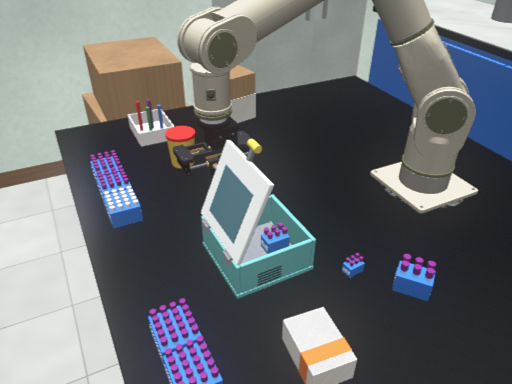

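Lid is sinking freely. Withdrawing to the side and waiting.

>>> {"op": "send_rows", "data": {
  "steps": [0.1,0,0.1,0,0,0,0,0.1,-0.2,0.4,0,0,0,0,0,-0.4,0.6,0,0,0,0,0,-0.5,0.6,0,0,0,0,0,-0.5,0.6,0,0,0,0,0,-0.5,0.4,0,0,0,0,0,-0.4,0.2,0,0,0,0,0,0,0,0,0,0,0,0,0,0,0,0,0,0,0,0,0,0,0,0,0,0,0,0,0,0,0,0,0,0,0,0,0,0,0,0,0,0,0,0,0,0,0,0,0,0,0,0,0,0,0,0,0,0,0,0,0,0,0,0,0,0,0,0,0,0,0,0,0,0,0,0,0,0,0,0,0,0,0,0,0,0,0,0,0,0,0,0,0,0,0]
}}

```text
t: 24.27
tool_pos: [645.5, -199.7, 423.1]
tool_rot: [0.697, 0.717, 0.0, 0.0]
wrist_force: [-0.2, -0.0, -0.2]
gripper_width: 0.3
```

>>> {"op": "send_rows", "data": {
  "steps": [0,0,0,0,0,0,0,0,0,0,0,0,0,0,0,0,0,0,0,0,0,0,0,0,0,0,0,0,0,0,0,0,0,0,0,0,0,0,0,0,0,0,0,0,0,0,0,0,0,0,0,0,0,0,0,0,0,0,0,0,0,0,0,0,0,0,0,0,0,0,0,0,0,0,0,0,0,0,0,0,0,0,0,0,0,0,0,0,0,0,0,0,0,0,0,0,0,0,0,0,0,0,0,0,0,0,0,0,0,0,0,0,0,0,0,0,0,0,0,0,0,0,0,0,0,0,0,0,0,0,0,0,0,0,0,0,0,0,0,0]
}}

```text
t: 25.93
tool_pos: [645.5, -199.7, 423.1]
tool_rot: [0.697, 0.717, 0.0, 0.0]
wrist_force: [0.6, 0.2, 1.5]
gripper_width: 0.7
```

>>> {"op": "send_rows", "data": {
  "steps": [0,0,0,0,0,0,0,0,0,0,0,0,0,0,0,0,0,0,0,0,0,0,0,0,0,0,0,0,0,0,0,0,0,0,0,0,0,0,0,0,0,0,0,0,0,0,0,0,0,0,0,0,0,0,0,0,0,0,0,0,0,0,0,0,0,0,0,0,0,0,0,0,0,0,0,0,0,0,0,0,0,0,0,0,0,0,0,0,0,0,0,0,0,0,0,0,0,0,0,0,0,0,0,0,0,0,0,0,0,0,0,0,0,0,0,0,0,0,0,0,0,0,0,0,0,0,0,0,0,0,0,0,0,0,0,0,0,0,0,0]
}}

```text
t: 27.6
tool_pos: [645.5, -199.7, 423.1]
tool_rot: [0.697, 0.717, 0.0, 0.0]
wrist_force: [0.1, -0.1, -0.2]
gripper_width: 0.3
```

```bash
cat > chk.py <<'E'
from h import *
print(get_obs()['t'],get_obs()['wrist_force'],get_obs()['tool_pos'])
a=np.load('top0.npz')
for n in('scene','top'):
    i,d=read_camera(n);p=cloud(n,d,camera_model(n));h=cv2.cvtColor(i,cv2.COLOR_RGB2HSV)
    y=(h[...,0]>20)&(h[...,0]<35)&(h[...,1]>150)&(h[...,2]>80)&(abs(p[...,0]-520)<100)&(abs(p[...,1]-70)<50)&(p[...,2]>60)
    if y.any(): print(n,'grip',y.sum(),np.median(p[y],0),p[y].max(0))
    w=(abs(p[...,0]-600)<85)&(abs(p[...,1]-72)<85);print(n,'lid z',np.percentile(p[w][:,2],[2,50,98]))
    save('end_'+n,i)
try: knob()
except Exception as e: print(e)
E
python3 chk.py
```

```text
27.6 [ 0.05587434 -0.11082955 -0.21321731] [ 645.52531695 -199.66709013  423.11251773]
scene lid z [110.42747217 113.50547293 116.45941855]
top grip 64 [474.77662186  67.81586596 115.05415887] [484.78948515  86.59534377 120.42959752]
top lid z [108.74336019 113.67704867 118.69508691]
knob 63 [ 557.2 -102.2   36.7] [ 551.  -122.2   26.5] [565.  -82.4  45.6]
```

View pics/end_scene.png

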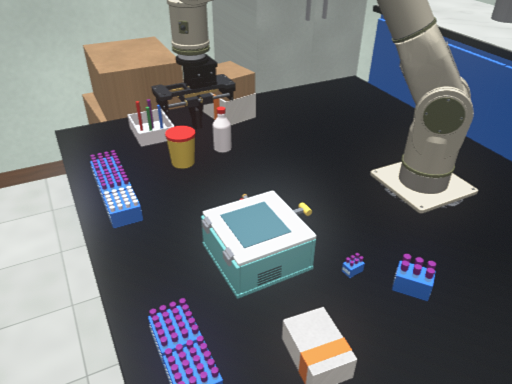

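```bash
python3 -c "
from h import *
job_done()"
```

```text
the job is handed in; nothing more can be done
```

The job is done and handed in at about 27.6 s. The lid is shut over the blue rack, and the arm is clear of everything.

- **Lid up:** I raised the lid by its grip to taut at about 1.30 rad. The pull along the lid's path was only about 3–4 N there, so the stay should not have been strained. I lowered it onto its lock and let go; the knob stayed at x 657, where the lock puts it.
- **Rack:** I picked the middle-sized of the three racks left of the chest, which measured 60 x 41.5 x 60 mm. It stood upright on the chest floor, with its caps at z 76 mm as expected.
- **Unlock and shut:** I pushed the knob to the front from behind with closed fingers, at about 8 N. The knee folded, and the lid sank shut untouched.
- **Last checks:** The lid top is level at about 113 mm, and the grip and knob are back at their shut positions within a few mm. The bin, bottle and kit box look unmoved in the last picture, though I did not measure them.
- **Failed readings:** The last scene view gave no grip reading. One knob reading during the pull found nothing, probably because the arm hid it. The rack cannot be seen under the closed lid.

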